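Undo the last clamp of the pressure canner

TASK

The pressure canner on the hob has cooled and all its clamps are undone but one: back off that last wing nut until its hinged bolt comes freely out of the slotted lug of the lid, but do not run the nut off the end of its bolt; then swing the bolt out and let it hang down like the others. The lug is soft cast aluminium with a raised lip that holds the nut in, so feel that the bolt is free and never drag the nut hard against it; leave the lid seated as it is, do not press on it, and do not disturb anything else.

Things in the scene. Friction and masses are not known exactly. Their poses are not given: they have to be found in the camera images.
- canner: Cast aluminium pressure canner, too heavy to shift: round pot 250 mm across, top rim 188 mm above its base, red-brown side grips, six hinged clamp bolts 60 degrees apart. Origin: centre of its underside, z up. The bolt still done up stands on its -x side, 150 mm from the centre; the other five already hang down, no farther than 235 mm from the centre.
- hinge_pin (a point): Middle of the hinge pin of the bolt that is still done up, 150 mm out along the canner's -x and 120 mm above its base; same axes as the canner. The pin lies along its y; the bolt swings outward, to the canner's -x side. Bolt: 8 mm steel rod that ends 112 mm from the pin.
- bolt (a joint): Swing of that bolt about its pin (rad): 0 upright in its lug, growing as it swings outward and down; 1.57 level; 2.6 at the stop, where the other five hang. Let go upright the bolt stays; leaning well out (beyond about 0.3) it falls outward by itself. The nut has passed the lug's lip at about 0.35; while it catches, it binds short of 0.3, and forcing it wedges the nut on the lip.
- nut: Red-brown bakelite wing nut on that bolt. Origin: centre of the underside of its steel flange (20 mm across, 4 mm thick), 80 mm from the hinge pin when just done up. z: along the bolt, away from the hinge; x: along the wings. Hub 17 mm across up to 16 mm above the origin. Above it the wings, a flat bar 10 mm thick and 50 mm long, up to 34 mm (24 mm in the middle 14 mm).
- wings (a point): Centre of the wings' gripping part, 25 mm above the nut's origin on the bolt's axis; axes as the nut's. Right-hand thread, stiff (about 0.15 N m): anticlockwise seen from above loosens, 8 mm climb a turn. It starts between firmly done up and a quarter turn slack. How far beyond the lip's height it must climb before the bolt swings free has to be felt; 8 mm above its seat it runs off the bolt.
- lid: Loose cast aluminium lid, 270 mm across, about 1.3 kg, located in the pot's mouth with 2 mm of play. Origin: centre of its underside, level with the pot's rim, axes as the canner's. Flat edge 12 mm thick, a low dome to 31 mm; carrying handle, gauge and vent within 75 mm of the centre and up to 70 mm high. Six slotted lugs 60 degrees apart at its edge.
- seat (a point): On the lid: middle of the nut's seat on the slotted lug, 150 mm out along the lid's -x and 12 mm above its origin; axes as the lid's. The lug is a fork open outward (-x) with a 12 mm slot, ending 19.5 mm out from this point; a lip 4 mm high and 8 mm wide runs along the outer end of each tine.
- jar_tomato: Red preserving jar, 76 mm across, 125 mm high; origin at the centre of its underside. Leave alone.
- jar_beans: Green preserving jar, 76 mm across, 125 mm high; origin at the centre of its underside. Leave alone.
- jar_peach: Orange preserving jar, 84 mm across, 100 mm high; origin at the centre of its underside. Leave alone.
- weight: The canner's pressure weight, a steel piece 38 mm across and 36 mm high; origin at the centre of its underside. Leave alone.
- flask: Red drinking flask, 68 mm across, 170 mm high; origin at the centre of its underside. Leave alone.
- mug: White mug, 84 mm across, 92 mm high; origin at the centre of its underside. Leave alone.
- spoon: Wooden spoon lying flat; origin at its middle, on the worktop. Leave alone.

How it is judged (in metres and radians):
On the way:
1. the bolt has come out of its lug (value of joint bolt above 0.4 rad).
At the end, for the whole second after the job is handed in: The bolt hangs outside the canner at rest (swing above 2.4 rad of its 2.6 rad) with the nut still on it (no more than 88 mm from the hinge pin), and the lid lies seated on the rim (no more than 2 mm above it, within 6 mm of centre) (value of joint bolt above 2.4 rad and velocity of joint bolt between -0.2 and 0.2 rad/s and z of lid in the frame of canner below 0.19 m and horizontal distance between lid and canner below 0.006 m and linear speed of lid below 0.02 m/s and distance between nut and hinge_pin below 0.088 m); the robot touches nothing.
It fails at once if the nut is dragged or pressed against the lid with more than 20 N (contact force between nut and lid above 20 N).
It fails at once if the nut is run off the end of its bolt (more than 88 mm from the hinge pin) (distance between nut and hinge_pin above 0.088 m).
It fails at once if the lid is pressed or struck by the robot with more than 15 N (contact force between any of the fingers, the arm and lid above 15 N).
It fails at once if the lid is shifted more than 8 mm or tilted more than about 4 degrees (distance of lid from where it was at the start of the episode above 0.008 m or angle between lid's own z axis and vertical above 0.07 rad).
It fails at once if a bystander is moved more than 20 mm (distance of any of jar_tomato, jar_beans, jar_peach, weight, flask, mug, spoon from where it was at the start of the episode above 0.02 m).
It also fails if it takes over 72 s, if anything falls off the work surface, if the arm or the gripper's body presses on something with over 40 N, if the wrist force passes 120 N, or if a joint passes its speed limit or range.

ROBOT

A 6-joint arm with a two-finger parallel gripper is mounted at the origin on the work surface. World frame = base frame: x ahead of the robot, y to its left, z up, the work surface at z = 0. Lengths are in mm, angles in rad, forces in N, time in s.
With the tool pointing down it reaches from about 325 to 900 mm from the base axis. Payload 3.5 kg.
Tool frame: the origin (TCP) lies midway between the tips of the shut fingers; the grasp point (between the pads) lies 19 mm behind it (bot.pinch_z is the distance from the TCP to the grasp point, in mm); z points along the fingers, y is the line along which they close (so a half turn about z gives the same grasp; the last joint's range is limited). The gripper opens to 85 mm and grips with 20 to 120 N. Pads are 22 mm wide; open, the fingers measure 114 mm over their backs; the gripper's body (76 mm by 85 mm) begins 54 mm behind the grasp point. The pads swing forward as they close: fully open they stand 13 mm farther back than shut.
Start: joints at [1.121, 0.276, -0.026, 1.268, 0, 1.467], TCP at [212.437, 587.786, 231.313] pointing down, gripper open.
Joint ranges: [-3.12, 3.12], [-0.85, 1.88], [-1.08, 1.24], [-1.95, 2.15], [-1.57, 1.53], [-3.14, 3.14]. Speed limits (rad/s): [2.57, 2.57, 3.14, 3.14, 3.14, 3.14].

INTERFACE

Orientations are given as a unit quaternion [w, x, y, z].
In Python, from bench import bot, vision, finish_job gives the robot as it stands. The module is installed in compiled form; this text tells all that it offers.
- The arm moves only by the tool drive_tool, never from a script. Its argument "plan" is a list of rows, each an object with "fingers": the opening in per cent of the stroke, from 0 (shut) to 100 (fully open); "xyz": the shift along the tool's x, y, z in mm, a list of three; "delta_rot": the turn, a rotation vector about the tool's x, y, z in degrees, a list of three. A call has 1 to 10 rows; each row is the pose to reach, as a shift and turn from the pose commanded when the call began, along the tool's axes at that moment; what a row does not reach only later rows make up. A row lasts 1/8 s, in which the tool goes at most 62.5 mm and 10.7 degrees, less where a joint would pass 70% of its speed; a pose out of reach is approached as far as the arm can. A call with a gripper value outside its range is refused whole. The fingers move at their own pace and stop on an object; "force" is the grip in N (left out, the last holds). Time passes only in rows, so rows that repeat a pose let the fingers close. It gives the time, the measured TCP pose, the force, the opening and the grip force at its end, in the units of the state.
- bot.state(): the state, without advancing time (a new reading comes with each control period).
- vision.capture(name): name is "scene" or "top"; returns the picture (400x640x3 uint8, red, green, blue); there is no depth.
- vision.camera_info(name): a dict with "vfov" (degrees; the focal length in pixels is half the picture's height over the tangent of half this angle, whatever the lens; pixels are square), "cx", "cy" (the principal point, pixels), "origin" and "orientation" of the camera in the world. Camera axes: x right, y up, looking along -z (the intrinsics and any distortion apply to the point x, -y, -z); pixel columns grow to the right and rows downward; lengths in mm; the calibration is good to about 2 mm. A picture is of the moment at which its call begins. camera_info takes no time and is no camera call.
- finish_job(): hands the job in; it is judged then, once.
The state is a dict: "time": time; "joint_pos": joint angles; "qd": joint speeds; "tau": joint torques, N m; "eef_pos": TCP position; "ee_rot": TCP orientation; "wrist_force": force on the tool from outside, world axes, zero at the start; "torque": the same for the moment, N m; "width": finger opening in mm; "finger_force": force on a finger pad.
Only numpy, scipy, OpenCV 4.12 (cv2) and the standard library are available. Lean on these libraries where they do the work, as an engineer would, in place of code of your own. Each camera call takes 0.05 s, during which the arm holds its last target. There are 200 camera calls.

## Working session

There is one attempt and no reset: what is moved stays moved. The work goes in short steps, Python scripts to look and compute and a tool call to move; the robot and the scene stay as the last step left them, time stands still between calls to the robot, and variables do not carry over. Pictures are saved under pics/ and viewed, at most 10 in all, crops included, and the job is handed in when it is done.

Besides the shell and the picture viewer there is one more tool, called after "Emit:" by a JSON object that holds its "method" and its "body". drive_tool: Moves the arm, as the interface text tells. Its arguments: {"type":"object","properties":{"plan":{"type":"array","items":{"type":"object","properties":{"fingers":{"type":"number"},"xyz":{"type":"array","items":{"type":"number"}},"delta_rot":{"type":"array","items":{"type":"number"}}}}},"force":{"type":"number"}},"required":["plan"]}

```bash
mkdir -p pics; python3 - <<'E'
from bench import bot,vision
import cv2
for n in("scene","top"):
    cv2.imwrite(f"pics/{n}0.png",vision.capture(n)[:,:,::-1]); print(vision.camera_info(n))
print(bot.state(),bot.pinch_z)
E
```

```text
{'vfov': 56.44034075538303, 'cx': 319.44471126027673, 'cy': 199.96618281626354, 'origin': array([1271.45412738,  -34.71596337,  951.85078755]), 'orientation': array([0.67025939, 0.27164809, 0.24903984, 0.64415746])}
{'vfov': 56.16268958658382, 'cx': 323.24354058441327, 'cy': 204.9868580535063, 'origin': array([ 254.82669402,  -17.49386592, 1319.47386778]), 'orientation': array([ 0.73268907,  0.07631459, -0.07121918, -0.6725107 ])}
{'time': 0.1, 'joint_pos': array([ 1.12060676e+00,  2.77039346e-01, -2.77311998e-02,  1.26799684e+00,
        8.79797804e-06,  1.46739348e+00]), 'qd': array([ 0.00190766, -0.00143803,  0.00364188, -0.00127088,  0.00131598,
        0.00013133]), 'tau': array([ 4.54521933e-04, -4.46707642e+01,  2.96128875e+01,  8.46882787e-03,
       -4.23208996e-05, -3.88461828e-06]), 'eef_pos': array([212.12727844, 587.15972217, 230.28834229]), 'ee_rot': array([-2.73552654e-04,  1.72525733e-01,  9.85004518e-01, -9.46815225e-04]), 'wrist_force': array([ 0.78023886,  0.67610271, -0.18036768]), 'torque': array([-0.00265763,  0.02448868,  0.01212786]), 'finger_force': 0.0, 'width': 85.6212008587642} 18.700000000000003
```

View pics/scene0.png

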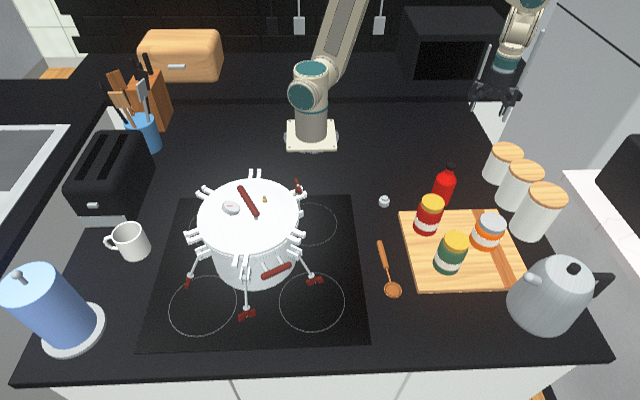

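View pics/top0.png

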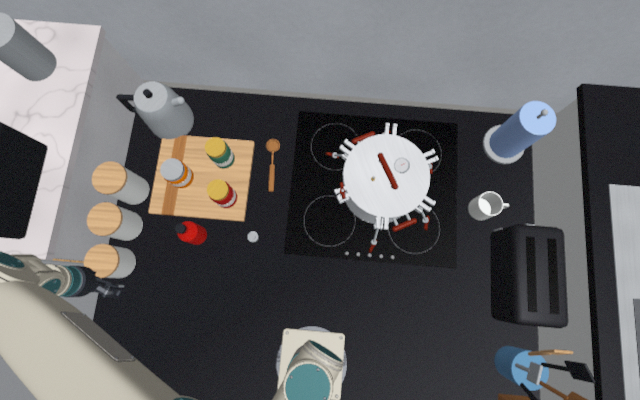

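The scene picture shows the canner at about (250,225), with a likely upright red nut near (298,187). In the top picture the lid is at about (387,177). I'll zoom in on both.

```bash
python3 - <<'E'
import cv2,numpy as np
a=cv2.imread("pics/scene0.png")[150:330,170:350]; b=cv2.imread("pics/top0.png")[110:260,310:460]
r=lambda i:cv2.resize(i,(400,400),interpolation=cv2.INTER_CUBIC)
cv2.imwrite("pics/crop.png",np.hstack([r(a),r(b)]))
E
```

```text
(no output)
```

View pics/crop.png

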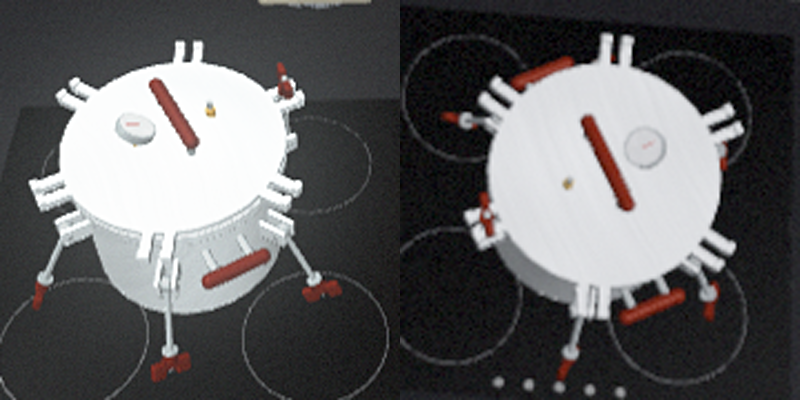

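```bash
cat > h.py <<'E'
import numpy as np,cv2
from bench import bot,vision
from scipy.spatial.transform import Rotation as R
def ray(n,uv):
    c=vision.camera_info(n); f=200/np.tan(np.radians(c["vfov"]/2)); w,x,y,z=c["orientation"]
    d=R.from_quat([x,y,z,w]).apply([(uv[0]-c["cx"])/f,-(uv[1]-c["cy"])/f,-1]); return np.array(c["origin"]),d/np.linalg.norm(d)
def onz(n,uv,z):
    o,d=ray(n,uv); return o+d*(z-o[2])/d[2]
def tri(u1,u2):
    o1,d1=ray("scene",u1);o2,d2=ray("top",u2)
    t=np.linalg.lstsq(np.c_[d1,-d2],o2-o1,rcond=None)[0]
    p,q=o1+t[0]*d1,o2+t[1]*d2; return (p+q)/2,np.linalg.norm(p-q)
def red(img,x0,y0,x1,y1):
    i=img[y0:y1,x0:x1].astype(int); m=(i[...,0]>1.7*i[...,1])&(i[...,0]>60)
    v,u=np.nonzero(m); P=np.c_[u+x0,v+y0].astype(float); c=P.mean(0)
    w,V=np.linalg.eigh(np.cov((P-c).T)); return c,len(P),V[:,1],np.sqrt(w),P
E
python3 - <<'E'
from h import *
s=cv2.imread("pics/scene0.png")[:,:,::-1];t=cv2.imread("pics/top0.png")[:,:,::-1]
a=red(s,288,174,310,202);b=red(t,334,178,352,202)
print(a[:4],b[:4]); print("nut",tri(a[0],b[0]))
for n,r in(("s",s),("t",t)):
    pass
print(a[4].astype(int).tolist());print(b[4].astype(int).tolist())
# lid rim circle in each view: bright blob
for n,im,roi in(("scene",s,(180,160,320,300)),("top",t,(325,120,450,230))):
    x0,y0,x1,y1=roi; g=im[y0:y1,x0:x1].min(2); m=((g>205)*255).astype(np.uint8)
    m=cv2.morphologyEx(m,cv2.MORPH_CLOSE,np.ones((9,9))); m=cv2.morphologyEx(m,cv2.MORPH_OPEN,cv2.getStructuringElement(cv2.MORPH_ELLIPSE,(25,25)))
    c=max(cv2.findContours(m,0,1)[0],key=cv2.contourArea); e=cv2.fitEllipse(cv2.convexHull(c)); print(n,e[0][0]+x0,e[0][1]+y0,e[1],e[2])
    print(onz(n,(e[0][0]+x0,e[0][1]+y0),200))
print("obj",onz("top",(191,233),85),onz("top",(253,237),36))
E
```

```text
(array([297.02941176, 185.        ]), 34, array([0.24006238, 0.97075746]), array([1.24205328, 4.75477944])) (array([341.75, 189.45]), 40, array([0.14132536, 0.9899632 ]), array([1.03438314, 5.14326049]))
nut (array([537.0951677 , -50.88706912, 231.84099433]), np.float64(0.20187280436453062))
[[295, 178], [296, 178], [295, 179], [296, 179], [297, 179], [295, 180], [296, 180], [297, 180], [295, 181], [296, 181], [297, 181], [295, 182], [296, 182], [297, 182], [298, 182], [295, 184], [297, 187], [298, 187], [299, 187], [295, 188], [296, 188], [297, 188], [298, 188], [299, 188], [295, 189], [296, 189], [298, 189], [299, 189], [300, 189], [298, 190], [299, 190], [300, 190], [299, 193], [300, 193]]
[[340, 182], [341, 182], [342, 182], [340, 183], [341, 183], [342, 183], [340, 184], [341, 184], [342, 184], [340, 185], [341, 185], [342, 185], [343, 185], [340, 186], [341, 186], [342, 186], [341, 187], [342, 187], [341, 188], [340, 190], [340, 191], [344, 191], [340, 192], [341, 192], [342, 192], [343, 192], [341, 193], [342, 193], [343, 193], [342, 194], [343, 194], [342, 195], [343, 195], [344, 195], [342, 196], [343, 196], [344, 196], [342, 197], [343, 197], [344, 197]]
scene 249.07156372070312 220.80147552490234 (85.16873168945312, 120.99028778076172) 86.43089294433594
[ 634.77899712 -177.87035293  200.        ]
top 386.67163467407227 175.40154266357422 (81.95740509033203, 94.60700225830078) 109.68428802490234
[ 602.1996592  -187.39967439  200.        ]
obj [384.04121424 431.02699576  85.        ] [393.69033071 234.47442084  36.        ]
```

```bash
python3 - <<'E'
from h import *
A,ea=tri((295.8,178),(341.2,182)); B,eb=tri((299.8,193),(343.4,197)); print(A,ea,B,eb)
for z in(232,):
  print(onz("top",(341.2,182),z),onz("top",(343.4,197),z))
d=B-A; print("wing az",np.degrees(np.arctan2(d[1],d[0])),np.linalg.norm(d))
# hob/base height check: worktop vs lid height: triangulate gauge & handle ends
k=.375;q=.45
for a,b in(((157,82),(588,119)),((193,146),(629,207)),((135,128),(645,148))):
  print(tri((170+a[0]*q,150+a[1]*q),(310+(b[0]-400)*k,110+b[1]*k)))
# lug centres, top view, z 205
L=np.array([onz("top",(310+(u-400)*k,110+v*k),204)[:2] for u,v in((617,50),(593,300),(497,97),(720,250),(725,122),(483,228))]); print(L,L.mean(0))
E
```

```text
[549.34177097 -49.80857076 269.85596654] 6.895899657249215 [524.92311172 -51.62812755 188.0346002 ] 14.80910663080371
[559.937225   -47.40039111 232.        ] [514.33997355 -57.42186564 232.        ]
wing az -175.7384797570609 85.40677780983607
(array([ 627.59857708, -166.84231225,  316.66878865]), np.float64(34.867686409336024))
(array([ 576.15790865, -195.46155333,  157.64940613]), np.float64(58.61860017848938))
(array([ 623.91690089, -222.69229771,  241.44436275]), np.float64(4.799603772789262))
[[ 756.3997824  -193.94053201]
 [ 452.40199481 -181.31246668]
 [ 684.9780295   -55.64089211]
 [ 522.57716107 -322.82435958]
 [ 677.03641129 -324.62144362]
 [ 525.12420595  -51.16680952]] [ 603.08626417 -188.25108392]
```

```bash
python3 - <<'E'
from h import *
A,ea=tri((299.8,192),(341.2,182)); B,eb=tri((295.8,178.5),(343.4,197)); print(A,ea,B,eb)
d=A-B; print("wing az",np.degrees(np.arctan2(d[1],d[0])),np.linalg.norm(d))
k=.375;q=.45
for a,b in(((157,82),(629,207)),((193,146),(588,119)),((135,128),(645,148)),((211,108),(568,183))):
  print(tri((170+a[0]*q,150+a[1]*q),(310+(b[0]-400)*k,110+b[1]*k)))
E
```

```text
[560.93773152 -45.59059624 228.46922606] 3.8126413813407223 [513.74497049 -55.77744783 234.48688898] 3.1042139679099794
wing az 12.180762874115832 48.653272301552875
(array([ 552.6272692 , -205.63537495,  244.907253  ]), np.float64(7.8751438258599435))
(array([ 652.98681726, -155.65117093,  240.93814836]), np.float64(7.176056043464289))
(array([ 623.91690089, -222.69229771,  241.44436275]), np.float64(4.799603772789262))
(array([ 580.26574774, -139.87345263,  226.03854631]), np.float64(5.624620335956713))
```

```bash
cat >> h.py <<'E'
def delta(p,az,s=None):
    "tool-frame shift and turn to TCP p (mm), tool down, tool y at azimuth az (deg)"
    s=s or bot.state(); w,x,y,z=s["ee_rot"]; r=R.from_quat([x,y,z,w])
    a=np.radians(az); Y=np.array([np.cos(a),np.sin(a),0]); Z=np.array([0,0,-1.]); T=R.from_matrix(np.c_[np.cross(Y,Z),Y,Z])
    print("xyz",r.inv().apply(np.array(p)-s["eef_pos"]).round(1),"rot",np.degrees((r.inv()*T).as_rotvec()).round(1))
E
python3 - <<'E'
from h import *
delta((537,-51,330),70.1-90); delta((537,-51,330),-77.8)
E
```

```text
xyz [-522.4 -489.9  -98.9] rot [-0.1  0.1 90. ]
xyz [-522.4 -489.9  -98.9] rot [-1.000e-01  1.000e-01  1.479e+02]
```

Emit:
{"method": "drive_tool", "body": {"plan": [{"xyz":[-40,-40,-60],"delta_rot":[0,0,9],"fingers":35},{"xyz":[-80,-75,-100],"delta_rot":[0,0,18],"fingers":35},{"xyz":[-125,-117,-100],"delta_rot":[0,0,27],"fingers":35},{"xyz":[-170,-159,-100],"delta_rot":[0,0,36],"fingers":35},{"xyz":[-215,-201,-100],"delta_rot":[0,0,45],"fingers":35},{"xyz":[-260,-243,-100],"delta_rot":[0,0,54],"fingers":35},{"xyz":[-305,-285,-100],"delta_rot":[0,0,63],"fingers":35},{"xyz":[-350,-328,-100],"delta_rot":[0,0,72],"fingers":35},{"xyz":[-395,-370,-100],"delta_rot":[0,0,81],"fingers":35},{"xyz":[-440,-413,-100],"delta_rot":[0,0,90],"fingers":35}]}}

```text
time: 1.35
eef_pos: [480.3, 59.8, 331.0]
ee_rot: [-0.0, 0.82, 0.572, 0.0]
wrist_force: [1.4, 1.6, 0.5]
width: 30.0
finger_force: 0.0
```

```bash
python3 - <<'E'
from h import *
s=bot.state();print(s["time"],s["joint_pos"],s["eef_pos"],s["wrist_force"])
delta((537,-51,290),-77.8)
E
```

```text
1.35 [-9.95996755e-03 -1.39124964e-02 -1.52519708e-01  1.43233732e+00
  2.73160966e-04  1.91301616e+00] [480.25231548  59.79929213 331.00666784] [1.3854968  1.62861987 0.46596192]
xyz [-84.4  91.5  41. ] rot [-0.  -0.  57.6]
```

Emit:
{"method": "drive_tool", "body": {"plan": [{"xyz":[-28,30,0],"delta_rot":[0,0,9.6],"fingers":35},{"xyz":[-56,60,10],"delta_rot":[0,0,19.2],"fingers":35},{"xyz":[-84,91,20],"delta_rot":[0,0,28.8],"fingers":35},{"xyz":[-84,91,20],"delta_rot":[0,0,38.4],"fingers":35},{"xyz":[-84,91,20],"delta_rot":[0,0,48],"fingers":35},{"xyz":[-84,91,20],"delta_rot":[0,0,57.6],"fingers":35},{"xyz":[-84,91,20],"delta_rot":[0,0,57.6],"fingers":35}]}}

```text
time: 2.22
eef_pos: [536.6, -48.2, 310.8]
ee_rot: [-0.0, 0.994, 0.11, -0.001]
wrist_force: [-0.9, -0.0, 0.1]
width: 29.6
finger_force: 0.0
```

```bash
python3 - <<'E'
from h import *
s=bot.state();print(s["time"],s["joint_pos"],s["eef_pos"],s["wrist_force"],s["width"])
delta((537,-51,223),-77.8)
a=vision.capture("scene")[150:230,260:340,::-1]; b=vision.capture("top")[150:230,300:380,::-1]
cv2.imwrite("pics/c2.png",np.hstack([cv2.resize(i,(400,400),interpolation=cv2.INTER_CUBIC) for i in(a,b)]))
E
```

```text
2.225 [-2.09568834e-01  9.19074679e-02 -8.36988051e-02  1.39629348e+00
  4.29398706e-06  2.71155925e+00] [536.60920219 -48.18828042 310.75650641] [-0.94745044 -0.03411     0.10925581] 29.606723613366885
xyz [-0.1  2.9 87.8] rot [-0.   0.1  0.4]
```

View pics/c2.png

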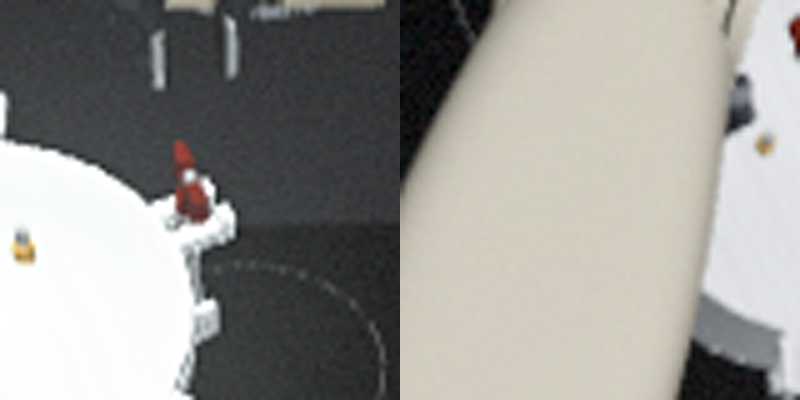

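Scene crop: fingertips are at px (292,167) and (306,165). The bolt's end shows between the wings at px (298,185.6). The arm hides the top view.

```bash
python3 - <<'E'
from h import *
for z in(232,236): print(z,onz("scene",(298,185.6),z))
for z in(306,310): print(z,onz("scene",(299,166),z),onz("scene",(292,167),z),onz("scene",(306,165),z))
E
```

```text
232 [539.68532543 -48.33307587 232.        ]
236 [543.75155034 -48.25740957 236.        ]
306 [542.42590882 -43.85036571 306.        ] [545.80981027 -61.99151062 306.        ] [539.02020903 -25.59235962 306.        ]
310 [546.94105834 -43.79379288 310.        ] [550.304002   -61.82258277 310.        ] [543.55645135 -25.64886558 310.        ]
```

Emit:
{"method": "drive_tool", "body": {"plan": [{"xyz":[0,2.9,20],"fingers":35},{"xyz":[0,2.9,40],"fingers":35},{"xyz":[0,2.9,55],"fingers":35},{"xyz":[0,2.9,66],"fingers":35},{"xyz":[0,2.9,75],"fingers":35},{"xyz":[0,2.9,81],"fingers":35},{"xyz":[0,2.9,86.5],"fingers":35},{"xyz":[0,2.9,86.5],"fingers":35}], "force": 20}}

```text
schema error: expected keys fingers, xyz, delta_rot
```

```bash
python3 - <<'E'
from h import *
s=bot.state();print(s["joint_pos"],s["eef_pos"],s["wrist_force"],s["torque"],s["width"])
a=vision.capture("scene")[150:230,260:340,::-1]
cv2.imwrite("pics/c3.png",cv2.resize(a,(480,480),interpolation=cv2.INTER_CUBIC))
E
```

```text
[-2.09358528e-01  9.16916740e-02 -8.34726343e-02  1.39626603e+00
 -2.03824078e-05  2.71084211e+00] [536.71398341 -48.10288621 310.98155695] [ 0.13037837 -0.17789286  0.7972581 ] [-0.00292889  0.03500401  0.03430695] 29.790225480732726
```

View pics/c3.png

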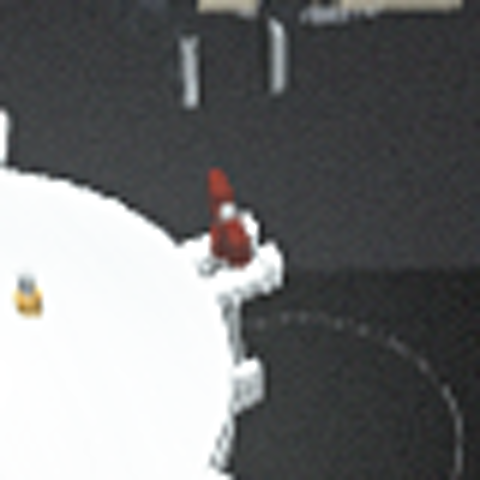

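The move was refused because each row needs `delta_rot`, so nothing has moved. I'll resend it.

Emit:
{"method": "drive_tool", "body": {"plan": [{"xyz":[0,2.9,20],"delta_rot":[0,0,0],"fingers":35},{"xyz":[0,2.9,40],"delta_rot":[0,0,0],"fingers":35},{"xyz":[0,2.9,55],"delta_rot":[0,0,0],"fingers":35},{"xyz":[0,2.9,66],"delta_rot":[0,0,0],"fingers":35},{"xyz":[0,2.9,75],"delta_rot":[0,0,0],"fingers":35},{"xyz":[0,2.9,81],"delta_rot":[0,0,0],"fingers":35},{"xyz":[0,2.9,86.5],"delta_rot":[0,0,0],"fingers":35},{"xyz":[0,2.9,86.5],"delta_rot":[0,0,0],"fingers":35}], "force": 20}}

```text
time: 3.38
eef_pos: [537.4, -51.0, 224.5]
ee_rot: [-0.0, 0.994, 0.109, -0.0]
wrist_force: [-0.9, -0.1, 0.4]
width: 29.8
finger_force: 0.0
```

```bash
python3 - <<'E'
from h import *
s=bot.state();print(s["joint_pos"],s["eef_pos"],s["wrist_force"],s["torque"],s["width"])
a=vision.capture("scene")[160:220,265:325,::-1]
cv2.imwrite("pics/c4.png",cv2.resize(a,(480,480),interpolation=cv2.INTER_CUBIC))
E
```

```text
[-2.14318682e-01  1.30130128e-01 -2.21667145e-01  1.21950520e+00
 -1.20855323e-05  2.70855234e+00] [537.41323632 -50.96756545 224.5239249 ] [-0.87312371 -0.0916313   0.42780411] [-0.00929348 -0.01746955 -0.02542227] 29.79293389471378
```

View pics/c4.png

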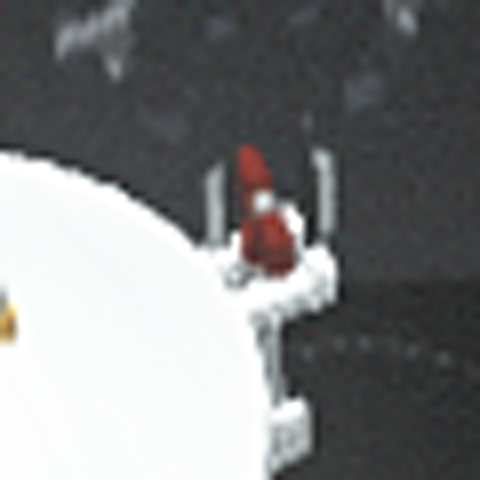

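The fingers straddle the wings, at crop columns 217 and 325 with the nut at about 265. I'll shift slightly and close.

Emit:
{"method": "drive_tool", "body": {"plan": [{"xyz":[0,1.5,0],"delta_rot":[0,0,0],"fingers":30},{"xyz":[0,1.5,0],"delta_rot":[0,0,0],"fingers":20},{"xyz":[0,1.5,0],"delta_rot":[0,0,0],"fingers":14},{"xyz":[0,1.5,0],"delta_rot":[0,0,0],"fingers":10},{"xyz":[0,1.5,0],"delta_rot":[0,0,0],"fingers":5},{"xyz":[0,1.5,0],"delta_rot":[0,0,0],"fingers":5}], "force": 20}}

```text
time: 4.18
eef_pos: [537.9, -52.4, 225.0]
ee_rot: [-0.0, 0.994, 0.109, 0.0]
wrist_force: [0.2, 0.8, 1.5]
width: 9.4
finger_force: 20.3
```

```bash
python3 - <<'E'
from h import *
s=bot.state();print(s["joint_pos"],s["eef_pos"],s["wrist_force"],s["torque"],s["width"],s["finger_force"])
E
```

```text
[-2.16817195e-01  1.30606858e-01 -2.20195902e-01  1.21986766e+00
  1.34887350e-04  2.70591250e+00] [537.93975997 -52.41071748 224.95245156] [0.15948346 0.77763429 1.46968119] [0.14058368 0.13175254 0.1259094 ] 9.43513548664739 20.318227669922635
```

Emit:
{"method": "drive_tool", "body": {"plan": [{"xyz":[0,1.5,0],"delta_rot":[0,0,0],"fingers":5},{"xyz":[0,1.5,-0.2],"delta_rot":[0,0,-9],"fingers":5},{"xyz":[0,1.5,-0.4],"delta_rot":[0,0,-18],"fingers":5},{"xyz":[0,1.5,-0.6],"delta_rot":[0,0,-27],"fingers":5},{"xyz":[0,1.5,-0.8],"delta_rot":[0,0,-36],"fingers":5},{"xyz":[0,1.5,-1.0],"delta_rot":[0,0,-45],"fingers":5},{"xyz":[0,1.5,-1.0],"delta_rot":[0,0,-45],"fingers":5}], "force": 60}}

```text
time: 5.05
eef_pos: [537.5, -51.8, 225.9]
ee_rot: [-0.003, 0.876, 0.482, 0.001]
wrist_force: [-2.1, 5.7, 3.6]
width: 7.8
finger_force: 62.4
```

```bash
python3 - <<'E'
from h import *
s=bot.state();print(s["joint_pos"],s["eef_pos"],s["wrist_force"],s["torque"],s["width"],s["finger_force"])
E
```

```text
[-0.2184613   0.13044467 -0.21826343  1.22426271  0.00483664  1.91733324] [537.49537965 -51.81323556 225.94307396] [-2.1163687   5.74538591  3.58507795] [1.45006553 0.45463382 0.09577687] 7.845224869522356 62.3862187564373
```

Emit:
{"method": "drive_tool", "body": {"plan": [{"xyz":[1.3,-0.8,0],"delta_rot":[0,0,0],"fingers":5},{"xyz":[1.3,-0.8,-0.2],"delta_rot":[0,0,-9],"fingers":5},{"xyz":[1.3,-0.8,-0.4],"delta_rot":[0,0,-18],"fingers":5},{"xyz":[1.3,-0.8,-0.6],"delta_rot":[0,0,-27],"fingers":5},{"xyz":[1.3,-0.8,-0.8],"delta_rot":[0,0,-36],"fingers":5},{"xyz":[1.3,-0.8,-1.0],"delta_rot":[0,0,-45],"fingers":5},{"xyz":[1.3,-0.8,-1.0],"delta_rot":[0,0,-45],"fingers":5}]}}

```text
time: 5.92
eef_pos: [536.3, -51.3, 226.8]
ee_rot: [-0.002, 0.625, 0.78, -0.0]
wrist_force: [-5.2, 3.6, 6.1]
width: 8.2
finger_force: 62.6
```

```bash
python3 - <<'E'
from h import *
s=bot.state();print(s["joint_pos"],s["eef_pos"],s["wrist_force"],s["torque"],s["width"],s["finger_force"])
E
```

```text
[-0.21630031  0.12940952 -0.21762433  1.22806114  0.00172871  1.13473691] [536.29681081 -51.29050921 226.79590726] [-5.22798135  3.60792747  6.05267533] [1.1182468  1.19705125 0.07830181] 8.211443094942647 62.59427458047867
```

Emit:
{"method": "drive_tool", "body": {"plan": [{"xyz":[0.9,-1.0,-0.4],"delta_rot":[0,0,0],"fingers":5},{"xyz":[0.9,-1.0,-0.6],"delta_rot":[0,0,-9],"fingers":5},{"xyz":[0.9,-1.0,-0.8],"delta_rot":[0,0,-18],"fingers":5},{"xyz":[0.9,-1.0,-1.0],"delta_rot":[0,0,-27],"fingers":5},{"xyz":[0.9,-1.0,-1.2],"delta_rot":[0,0,-36],"fingers":5},{"xyz":[0.9,-1.0,-1.4],"delta_rot":[0,0,-45],"fingers":5},{"xyz":[0.9,-1.0,-1.4],"delta_rot":[0,0,-45],"fingers":5}]}}

```text
time: 6.8
eef_pos: [535.1, -51.9, 227.9]
ee_rot: [-0.002, 0.279, 0.96, -0.001]
wrist_force: [-5.0, 2.4, 4.8]
width: 7.9
finger_force: 62.5
```

```bash
python3 - <<'E'
from h import *
s=bot.state();print(s["joint_pos"],s["eef_pos"],s["wrist_force"],s["torque"],s["width"],s["finger_force"])
E
```

```text
[-0.2161746   0.12671072 -0.21832652  1.22984866 -0.00132628  0.35012537] [535.05687922 -51.86018886 227.914561  ] [-5.0431798   2.43104742  4.78247162] [0.47077017 1.38746179 0.14737438] 7.935954874973559 62.51588121056557
```

Emit:
{"method": "drive_tool", "body": {"plan": [{"xyz":[1.6,-0.2,-0.6],"delta_rot":[0,0,-10],"fingers":5},{"xyz":[1.6,-0.2,-0.8],"delta_rot":[0,0,-20],"fingers":5},{"xyz":[1.6,-0.2,-1.0],"delta_rot":[0,0,-30],"fingers":5},{"xyz":[1.6,-0.2,-1.3],"delta_rot":[0,0,-40],"fingers":5},{"xyz":[1.6,-0.2,-1.5],"delta_rot":[0,0,-50],"fingers":5},{"xyz":[1.6,-0.2,-1.7],"delta_rot":[0,0,-60],"fingers":5},{"xyz":[1.6,-0.2,-1.9],"delta_rot":[0,0,-70],"fingers":5},{"xyz":[1.6,-0.2,-2.2],"delta_rot":[0,0,-80],"fingers":5},{"xyz":[1.6,-0.2,-2.4],"delta_rot":[0,0,-90],"fingers":5},{"xyz":[1.6,-0.2,-2.4],"delta_rot":[0,0,-90],"fingers":5}]}}

```text
time: 8.05
eef_pos: [534.4, -52.3, 230.1]
ee_rot: [-0.002, -0.48, 0.877, -0.001]
wrist_force: [-4.7, -1.5, 1.7]
width: 8.0
finger_force: 62.1
```

```bash
python3 - <<'E'
from h import *
s=bot.state();print(s["joint_pos"],s["eef_pos"],s["wrist_force"],s["torque"],s["width"],s["finger_force"])
E
```

```text
[-0.21596819  0.12320463 -0.21765746  1.23223905 -0.00359598 -1.21741156] [534.36488551 -52.27224218 230.10067605] [-4.74653253 -1.46274665  1.69372479] [-0.56443118  1.07008281  0.13719844] 7.999772299006175 62.14178949594498
```

Emit:
{"method": "drive_tool", "body": {"plan": [{"xyz":[1.1,1.0,-0.4],"delta_rot":[0,0,-9],"fingers":5},{"xyz":[1.1,1.0,-0.6],"delta_rot":[0,0,-18],"fingers":5},{"xyz":[1.1,1.0,-0.6],"delta_rot":[0,0,-18],"fingers":5}]}}

```text
time: 8.43
eef_pos: [534.3, -52.1, 230.7]
ee_rot: [-0.0, -0.611, 0.792, -0.001]
wrist_force: [-0.8, -1.8, -1.2]
width: 7.9
finger_force: 61.7
```

```bash
cat >> h.py <<'E'
def swing(degs,base=0,pz=125,az=117.5):
    "tool-frame rows for swinging the tool about the pin line under TCP (base: present swing, deg)"
    s=bot.state(); w,x,y,z=s["ee_rot"]; r=R.from_quat([x,y,z,w]); a=np.radians(az); u=np.array([np.cos(a),np.sin(a),0]); ax=np.cross([0,0,1],u)
    b=np.radians(base); l=(s["eef_pos"][2]-pz)/np.cos(b); v=l*(np.sin(b)*u+np.cos(b)*np.array([0,0,1]))
    for d in degs:
        q=R.from_rotvec(ax*np.radians(d)); print(d,r.inv().apply(q.apply(v)-v).round(1).tolist(),np.degrees((r.inv()*q*r).as_rotvec()).round(2).tolist())
def st():
    s=bot.state()
    a=np.radians(117.5);u=np.array([np.cos(a),np.sin(a),0])
    print(s["time"],"q6",s["joint_pos"][5].round(3),s["eef_pos"].round(1),"F",s["wrist_force"].round(1),"Fout",(s["wrist_force"]@u).round(1),"T",s["torque"].round(2),s["width"].round(1),round(s["finger_force"],1))
E
python3 - <<'E'
from h import *
st();swing([1,2,3,4,6,8])
E
```

```text
Traceback (most recent call last):
  File "h.py", line 31, in st
    print(s["time"],"q6",s["joint_pos"][5].round(3),s["eef_pos"].round(1),"F",s["wrist_force"].round(1),"Fout",(s["wrist_force"]@u).round(1),"T",s["torque"].round(2),s["width"].round(1),round(s["finger_force"],1))
                                                                                                                                                                      ^^^^^^^^^^^^^^^^
AttributeError: 'float' object has no attribute 'round'
```

```bash
sed -i 's/s\["width"\].round(1)/round(s["width"],1)/' h.py; python3 - <<'E'
from h import *
st();swing([1,2,3,4,5,6,8])
E
```

```text
8.425 q6 -1.531 [534.3 -52.1 230.7] F [-0.8 -1.8 -1.2] Fout -1.2 T [-0.55  0.26  0.15] 7.9 61.7
1 [-1.4, 1.2, 0.0] [0.67, 0.74, 0.0]
2 [-2.7, 2.5, 0.1] [1.34, 1.48, 0.0]
3 [-4.1, 3.7, 0.1] [2.02, 2.22, 0.0]
4 [-5.5, 5.0, 0.2] [2.69, 2.96, 0.0]
5 [-6.8, 6.2, 0.4] [3.36, 3.7, 0.0]
6 [-8.2, 7.4, 0.6] [4.03, 4.44, 0.0]
8 [-10.9, 9.9, 1.0] [5.37, 5.93, 0.01]
```

Emit:
{"method": "drive_tool", "body": {"plan": [{"xyz":[-1.4,1.2,0],"delta_rot":[0.67,0.74,0],"fingers":5},{"xyz":[-2.7,2.5,0.1],"delta_rot":[1.34,1.48,0],"fingers":5},{"xyz":[-4.1,3.7,0.1],"delta_rot":[2.02,2.22,0],"fingers":5},{"xyz":[-4.1,3.7,0.1],"delta_rot":[2.02,2.22,0],"fingers":5}]}}

```text
time: 8.93
eef_pos: [531.2, -46.2, 230.8]
ee_rot: [-0.005, -0.612, 0.79, -0.026]
wrist_force: [0.1, -1.9, -4.0]
width: 8.0
finger_force: 61.3
```

```bash
python3 - <<'E'
from h import *
st();swing([1,2,3,4,5,6],3)
E
```

```text
8.925 q6 -1.504 [531.2 -46.2 230.8] F [ 0.1 -1.9 -4. ] Fout -1.7 T [-0.68  0.14 -0.05] 8.0 61.3
1 [-1.4, 1.2, 0.0] [0.67, 0.74, 0.0]
2 [-2.7, 2.5, 0.1] [1.34, 1.49, 0.0]
3 [-4.1, 3.7, 0.1] [2.01, 2.23, 0.0]
4 [-5.5, 4.9, 0.3] [2.67, 2.97, 0.0]
5 [-6.9, 6.2, 0.4] [3.34, 3.72, 0.0]
6 [-8.2, 7.4, 0.6] [4.01, 4.46, 0.0]
```

Emit:
{"method": "drive_tool", "body": {"plan": [{"xyz":[-1.4,1.2,0.8],"delta_rot":[0.67,0.74,0],"fingers":5},{"xyz":[-2.7,2.5,0.9],"delta_rot":[1.34,1.49,0],"fingers":5},{"xyz":[-4.1,3.7,0.9],"delta_rot":[2.01,2.23,0],"fingers":5},{"xyz":[-4.1,3.7,0.9],"delta_rot":[2.01,2.23,0],"fingers":5}]}}

```text
time: 9.43
eef_pos: [528.8, -41.4, 230.1]
ee_rot: [-0.009, -0.612, 0.789, -0.052]
wrist_force: [-2.3, -3.2, -0.4]
width: 8.0
finger_force: 61.8
```

```bash
python3 - <<'E'
from h import *
st();swing([1,2,3,4,5,6],6)
E
```

```text
9.425 q6 -1.475 [528.8 -41.4 230.1] F [-2.3 -3.2 -0.4] Fout -1.8 T [-0.71  0.55 -0.04] 8.0 61.8
1 [-1.4, 1.2, 0.0] [0.67, 0.74, -0.0]
2 [-2.7, 2.5, 0.1] [1.34, 1.49, -0.0]
3 [-4.1, 3.7, 0.1] [2.01, 2.23, -0.0]
4 [-5.5, 4.9, 0.3] [2.67, 2.98, -0.0]
5 [-6.9, 6.2, 0.4] [3.34, 3.72, -0.0]
6 [-8.2, 7.4, 0.6] [4.01, 4.46, -0.0]
```

Emit:
{"method": "drive_tool", "body": {"plan": [{"xyz":[-0.7,0.6,0],"delta_rot":[0.33,0.37,0],"fingers":5},{"xyz":[-1.4,1.2,0],"delta_rot":[0.67,0.74,0],"fingers":5},{"xyz":[-2.7,2.5,0.1],"delta_rot":[1.34,1.49,0],"fingers":5},{"xyz":[-2.7,2.5,0.1],"delta_rot":[1.34,1.49,0],"fingers":5}]}}

```text
time: 9.93
eef_pos: [527.2, -38.2, 229.5]
ee_rot: [-0.012, -0.611, 0.788, -0.069]
wrist_force: [-1.5, -2.4, -0.5]
width: 7.8
finger_force: 61.9
```

```bash
python3 - <<'E'
from h import *
st();swing([1,2,3],8)
E
```

```text
9.925 q6 -1.455 [527.2 -38.2 229.5] F [-1.5 -2.4 -0.5] Fout -1.5 T [-0.74  0.71 -0.09] 7.8 61.9
1 [-1.4, 1.2, 0.0] [0.67, 0.74, -0.0]
2 [-2.7, 2.5, 0.1] [1.34, 1.49, -0.0]
3 [-4.1, 3.7, 0.1] [2.01, 2.23, -0.0]
```

Emit:
{"method": "drive_tool", "body": {"plan": [{"xyz":[-0.7,0.6,0],"delta_rot":[0.33,0.37,0],"fingers":5},{"xyz":[-1.4,1.2,0],"delta_rot":[0.67,0.74,0],"fingers":5},{"xyz":[-2.7,2.5,0.1],"delta_rot":[1.34,1.49,0],"fingers":5},{"xyz":[-2.7,2.5,0.1],"delta_rot":[1.34,1.49,0],"fingers":5}]}}

```text
time: 10.42
eef_pos: [525.5, -35.0, 228.9]
ee_rot: [-0.015, -0.61, 0.787, -0.086]
wrist_force: [-2.5, -3.5, 0.8]
width: 8.0
finger_force: 61.9
```

```bash
python3 - <<'E'
from h import *
st();swing([1,2,3],10)
E
```

```text
10.425 q6 -1.435 [525.5 -35.  228.9] F [-2.5 -3.5  0.8] Fout -1.9 T [-0.7   0.73 -0.15] 8.0 61.9
1 [-1.4, 1.2, 0.0] [0.67, 0.74, -0.0]
2 [-2.7, 2.5, 0.1] [1.34, 1.49, -0.0]
3 [-4.1, 3.7, 0.1] [2.01, 2.23, -0.0]
```

Emit:
{"method": "drive_tool", "body": {"plan": [{"xyz":[-0.7,0.6,0],"delta_rot":[0.33,0.37,0],"fingers":5},{"xyz":[-1.4,1.2,0],"delta_rot":[0.67,0.74,0],"fingers":5},{"xyz":[-2.7,2.5,0.1],"delta_rot":[1.34,1.49,0],"fingers":5},{"xyz":[-2.7,2.5,0.1],"delta_rot":[1.34,1.49,0],"fingers":5}]}}

```text
time: 10.92
eef_pos: [523.8, -31.8, 228.1]
ee_rot: [-0.018, -0.609, 0.786, -0.103]
wrist_force: [-2.2, -1.5, 2.3]
width: 7.6
finger_force: 62.0
```

```bash
python3 - <<'E'
from h import *
st();swing([1,2,3,4],12)
E
```

```text
10.925 q6 -1.415 [523.8 -31.8 228.1] F [-2.2 -1.5  2.3] Fout -0.3 T [-0.63  0.68 -0.21] 7.6 62.0
1 [-1.4, 1.2, 0.0] [0.67, 0.74, -0.0]
2 [-2.7, 2.5, 0.1] [1.34, 1.49, -0.0]
3 [-4.1, 3.7, 0.1] [2.01, 2.23, -0.0]
4 [-5.5, 4.9, 0.3] [2.67, 2.98, -0.0]
```

Emit:
{"method": "drive_tool", "body": {"plan": [{"xyz":[-0.7,0.6,-0.3],"delta_rot":[0.33,0.37,0],"fingers":5},{"xyz":[-1.4,1.2,-0.3],"delta_rot":[0.67,0.74,0],"fingers":5},{"xyz":[-1.4,1.2,-0.3],"delta_rot":[0.67,0.74,0],"fingers":5}]}}

```text
time: 11.3
eef_pos: [523.0, -30.3, 227.8]
ee_rot: [-0.02, -0.609, 0.785, -0.112]
wrist_force: [-1.9, -3.1, 0.6]
width: 8.0
finger_force: 61.9
```

```bash
python3 - <<'E'
from h import *
st();swing([1,2,3,4],13)
E
```

```text
11.3 q6 -1.405 [523.  -30.3 227.8] F [-1.9 -3.1  0.6] Fout -1.8 T [-0.56  0.66 -0.17] 8.0 61.9
1 [-1.4, 1.2, 0.0] [0.67, 0.74, -0.0]
2 [-2.7, 2.5, 0.1] [1.34, 1.49, -0.0]
3 [-4.1, 3.7, 0.1] [2.01, 2.23, -0.0]
4 [-5.5, 4.9, 0.3] [2.67, 2.97, -0.0]
```

Still free with no catch, so I'll continue gently.

Emit:
{"method": "drive_tool", "body": {"plan": [{"xyz":[-0.7,0.6,0],"delta_rot":[0.33,0.37,0],"fingers":5},{"xyz":[-1.4,1.2,0],"delta_rot":[0.67,0.74,0],"fingers":5},{"xyz":[-2.7,2.5,0],"delta_rot":[1.34,1.49,0],"fingers":5},{"xyz":[-2.7,2.5,0],"delta_rot":[1.34,1.49,0],"fingers":5}]}}

```text
time: 11.8
eef_pos: [521.2, -27.0, 227.0]
ee_rot: [-0.023, -0.607, 0.784, -0.129]
wrist_force: [-0.8, -2.3, -0.4]
width: 8.1
finger_force: 61.7
```

```bash
python3 - <<'E'
from h import *
st();swing([1,2,3,4],15)
E
```

```text
11.8 q6 -1.385 [521.2 -27.  227. ] F [-0.8 -2.3 -0.4] Fout -1.7 T [-0.49  0.57 -0.21] 8.1 61.7
1 [-1.4, 1.2, 0.0] [0.67, 0.74, -0.0]
2 [-2.7, 2.5, 0.1] [1.34, 1.49, -0.0]
3 [-4.1, 3.7, 0.1] [2.01, 2.23, -0.0]
4 [-5.5, 4.9, 0.3] [2.67, 2.98, -0.0]
```

Emit:
{"method": "drive_tool", "body": {"plan": [{"xyz":[-1.4,1.2,0],"delta_rot":[0.67,0.74,0],"fingers":5},{"xyz":[-2.7,2.5,0.1],"delta_rot":[1.34,1.49,0],"fingers":5},{"xyz":[-4.1,3.7,0.1],"delta_rot":[2.01,2.23,0],"fingers":5},{"xyz":[-4.1,3.7,0.1],"delta_rot":[2.01,2.23,0],"fingers":5}]}}

```text
time: 12.3
eef_pos: [518.7, -22.2, 225.5]
ee_rot: [-0.028, -0.605, 0.781, -0.154]
wrist_force: [-1.6, -3.1, -1.3]
width: 7.7
finger_force: 61.6
```

```bash
python3 - <<'E'
from h import *
st();swing([2,4,6,8,10],18)
E
```

```text
12.3 q6 -1.355 [518.7 -22.2 225.5] F [-1.6 -3.1 -1.3] Fout -2.0 T [-0.39  0.58 -0.22] 7.7 61.6
2 [-2.7, 2.5, 0.1] [1.34, 1.49, -0.0]
4 [-5.5, 4.9, 0.3] [2.67, 2.98, -0.0]
6 [-8.2, 7.4, 0.6] [4.01, 4.46, -0.0]
8 [-10.9, 9.8, 1.0] [5.35, 5.95, -0.0]
10 [-13.6, 12.3, 1.6] [6.68, 7.44, -0.0]
```

Emit:
{"method": "drive_tool", "body": {"plan": [{"xyz":[-2.7,2.5,0.1],"delta_rot":[1.34,1.49,0],"fingers":5},{"xyz":[-5.5,4.9,0.3],"delta_rot":[2.67,2.98,0],"fingers":5},{"xyz":[-8.2,7.4,0.6],"delta_rot":[4.01,4.46,0],"fingers":5},{"xyz":[-10.9,9.8,1.0],"delta_rot":[5.35,5.95,0],"fingers":5},{"xyz":[-13.6,12.3,1.6],"delta_rot":[6.68,7.44,0],"fingers":5},{"xyz":[-13.6,12.3,1.6],"delta_rot":[6.68,7.44,0],"fingers":5}]}}

```text
time: 13.05
eef_pos: [510.7, -7.0, 218.1]
ee_rot: [-0.043, -0.595, 0.767, -0.239]
wrist_force: [-2.4, -3.4, -1.8]
width: 7.6
finger_force: 61.5
```

```bash
python3 - <<'E'
from h import *
st();print(bot.state()["joint_pos"]);swing([2,4,6,8,10],28)
E
```

```text
13.05 q6 -1.253 [510.7  -7.  218.1] F [-2.4 -3.4 -1.8] Fout -1.9 T [-0.22  0.56 -0.31] 7.6 61.5
[ 0.11037876 -0.01584442 -0.47076878  0.92533368 -0.45392317 -1.25334748]
2 [-2.7, 2.5, 0.1] [1.34, 1.49, -0.0]
4 [-5.5, 4.9, 0.2] [2.67, 2.98, -0.0]
6 [-8.2, 7.4, 0.6] [4.01, 4.47, -0.0]
8 [-10.9, 9.8, 1.0] [5.34, 5.95, -0.0]
10 [-13.6, 12.2, 1.6] [6.68, 7.44, -0.0]
```

Emit:
{"method": "drive_tool", "body": {"plan": [{"xyz":[0,0,0],"delta_rot":[0,0,0],"fingers":15},{"xyz":[0,0,0],"delta_rot":[0,0,0],"fingers":30},{"xyz":[0,0,-15],"delta_rot":[0,0,0],"fingers":35},{"xyz":[0,0,-35],"delta_rot":[0,0,0],"fingers":35},{"xyz":[0,0,-60],"delta_rot":[0,0,0],"fingers":35},{"xyz":[0,0,-90],"delta_rot":[0,0,0],"fingers":35},{"xyz":[0,0,-120],"delta_rot":[0,0,0],"fingers":35},{"xyz":[0,0,-150],"delta_rot":[0,0,0],"fingers":35},{"xyz":[0,0,-150],"delta_rot":[0,0,0],"fingers":35}]}}

```text
time: 14.18
eef_pos: [480.3, 56.2, 354.9]
ee_rot: [-0.039, -0.594, 0.767, -0.24]
wrist_force: [-0.7, -0.1, -0.1]
width: 29.8
finger_force: 0.0
```

```bash
python3 - <<'E'
from h import *
st()
a=vision.capture("scene")[140:240,230:350,::-1]; b=vision.capture("top")[130:230,290:410,::-1]
cv2.imwrite("pics/c5.png",np.hstack([cv2.resize(i,(400,333),interpolation=cv2.INTER_CUBIC) for i in(a,b)]))
E
```

```text
14.175 q6 -1.089 [480.3  56.2 354.9] F [-0.7 -0.1 -0.1] Fout 0.2 T [0.39 0.18 0.01] 29.8 0.0
```

View pics/c5.png

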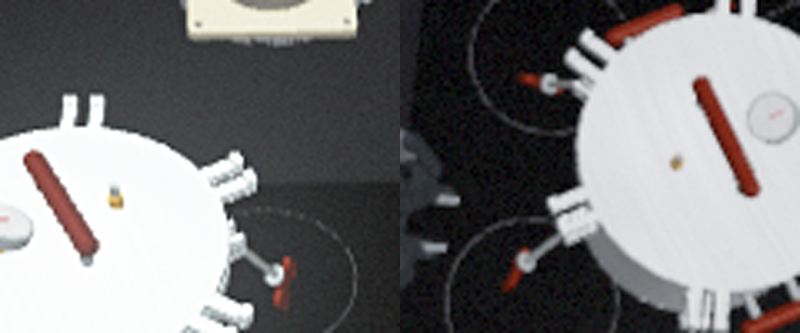

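In the top view the bolt now hangs outward, with its nut at about px (325,209). It looks like its neighbour, and the lug is empty. I'll let it settle for a second and check that it's at rest.

Emit:
{"method": "drive_tool", "body": {"plan": [{"xyz":[0,0,-10],"delta_rot":[0,0,0],"fingers":35},{"xyz":[0,0,-10],"delta_rot":[0,0,0],"fingers":35},{"xyz":[0,0,-10],"delta_rot":[0,0,0],"fingers":35},{"xyz":[0,0,-10],"delta_rot":[0,0,0],"fingers":35},{"xyz":[0,0,-10],"delta_rot":[0,0,0],"fingers":35},{"xyz":[0,0,-10],"delta_rot":[0,0,0],"fingers":35},{"xyz":[0,0,-10],"delta_rot":[0,0,0],"fingers":35},{"xyz":[0,0,-10],"delta_rot":[0,0,0],"fingers":35}]}}

```text
time: 15.28
eef_pos: [476.3, 59.1, 359.7]
ee_rot: [-0.043, -0.594, 0.767, -0.238]
wrist_force: [0.1, -0.4, -0.8]
width: 30.2
finger_force: 0.0
```

```bash
python3 - <<'E'
from h import *
P=[]
for i in range(3):
    a=red(vision.capture("scene"),308,212,325,236)[0]; b=red(vision.capture("top"),318,200,332,220)[0]; P.append(tri(a,b)); print(a,b,P[-1])
p=P[-1][0]; print("swing est",np.arctan2(np.hypot(p[0]-533.5,p[1]+52.5),p[2]-125))
E
```

```text
[314.29166667 224.54166667] [323.65384615 212.46153846] (array([ 5.03430533e+02, -4.08953427e-01,  1.80885277e+01]), np.float64(1.0074847953350572))
[314.23076923 224.80769231] [323.5        212.57692308] (array([ 5.03258749e+02, -2.35732754e-01,  1.65309419e+01]), np.float64(1.7171440096328834))
[314.38461538 224.80769231] [323.56 212.8 ] (array([ 5.02634077e+02, -1.07061393e-01,  1.57533267e+01]), np.float64(0.9212024491699039))
swing est 2.6336808362896247
```

The bolt is at rest at about 2.6 rad, with the nut still on it.

```bash
python3 -c "
from bench import finish_job
print(finish_job())"
```

```text
the job is handed in; nothing more can be done
None
```

The last wing nut is backed off about 243° and still on its bolt, the bolt hangs at rest at about 2.6 rad like the others, the lid still looks seated, and the job is handed in (no verdict was returned).

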